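Stack castings on the transfer sled and tap it home

TASK

Stack the three aluminium castings on the sled's black pad, largest first, then medium, then small: centred, long sides in line across the sled, each base fully supported, and set down rather than dropped. Then pick up the white tapping block and, with its head rather than the hand, gently nudge the loaded sled under the blue hood until it is fully home against its hidden stop. Finally stand the tapping block upright on the bench clear of the sled, let go, and leave the file, ring and tin where they are.

Things in the scene. Friction and masses are not known exactly. Their poses are not given: they have to be found in the camera images.
- station: Fixed station: dark steel base 8 mm thick, 196 mm wide, two steel rails (tops 22 mm above the bench, 168 mm apart inside), blue hood at its far end. Origin on the bench midway between the rails, 72.5 mm ahead of the base's near edge; x points along the rails to the hood (the sled's way home), y across, z up. The hood's mouth is 106 mm ahead of the origin, its top 42 mm above the bench.
- sled (a joint): Sled travel in m along the station's x: 0 fully out, grows towards the hood, the hidden stop is at 0.050; starts at 0 to 0.02. About 2.5 N of drag; stays where left. Aluminium plate 160 mm wide carrying a black rubber pad, with a yellow upright push plate at its near end, 10 mm thick, 100 mm wide, top edge 43 mm above the bench.
- sled_pad (a point): Centre of the top of the black rubber pad, 25 mm above the bench, moving with the sled. The pad measures 100 mm along x (the sled's way) by 154 mm along y (across). x, y, z as those of the station.
- push_face (a point): Centre of the near face of the yellow push plate, 62 mm behind the pad's centre, 31 mm above the bench; this is where to tap, along +x.
- large_casting: Largest grey cast-aluminium housing, flat top and base: 66 mm along its x, 126 mm along its y (long side), 36 mm high; about 450 g. Origin at the centre of its base, z up. Grip across the 66 mm, in the middle 36 mm of the length; elsewhere the sides are recessed between the flanges. Half a turn changes nothing.
- medium_casting: Medium housing of the same shape: 44 mm along x, 90 mm along y, 32 mm high, about 220 g. Origin at the centre of its base; grip across the 44 mm at the middle 36 mm of the length.
- small_casting: Small housing of the same shape: 26 mm along x, 54 mm along y, 30 mm high, about 90 g. Origin at the centre of its base; grip across the 26 mm at the middle 36 mm of the length.
- tapping_block: Standing tapping block: white head 60 mm along x, 44 along y, 40 high; on it an upright wooden grip, 30 mm along x, 24 along y, from 40 to 95 mm above the base; about 220 g. Origin on the underside below the grip's centre; the head reaches 40 mm forward (+x, the tapping face) and 20 mm back. It fits between the rails, over the base plate, when carried 10 mm or more above the bench.
- file: Bystander: steel file with a red handle, 295 mm long in all, lying along its x, 24 mm high; origin underneath. Leave alone.
- bearing_ring: Bystander: cast ring 68 mm across, 30 mm high; origin at the centre of its underside. Leave alone.
- paste_tin: Bystander: tin with a green band, 66 mm across, 75 mm high; origin at the centre of its underside. Leave alone.
Not all that is in view belongs to the job. What is shaped like the large_casting but green or purple is not meant. Leave any orange or red look-alike of the small_casting alone.

How it is judged:
On the way, in this order (a step that is already met when the one before it is completed fails the run):
1. the large casting is set down on the sled's pad and released (x of large_casting in the frame of sled_pad between -0.01 and 0.01 m and y of large_casting in the frame of sled_pad between -0.01 and 0.01 m and z of large_casting in the frame of sled_pad between -0.003 and 0.003 m and angle between the y axis of large_casting and the y axis of sled_pad, either way round below 0.1 rad and angle between large_casting's own z axis and vertical below 0.05 rad and linear speed of large_casting below 0.02 m/s and contact force between the fingers and large_casting below 0.2 N), for 0.2 s.
2. the medium casting is set down on the large one and released (x of large_casting in the frame of sled_pad between -0.01 and 0.01 m and y of large_casting in the frame of sled_pad between -0.01 and 0.01 m and z of large_casting in the frame of sled_pad between -0.003 and 0.003 m and angle between the y axis of large_casting and the y axis of sled_pad, either way round below 0.1 rad and angle between each of large_casting, medium_casting's own z axis and vertical below 0.05 rad and x of medium_casting in the frame of large_casting between -0.006 and 0.006 m and y of medium_casting in the frame of large_casting between -0.012 and 0.012 m and z of medium_casting in the frame of large_casting between 0.033 and 0.039 m and angle between the y axis of medium_casting and the y axis of large_casting, either way round below 0.1 rad and linear speed of medium_casting below 0.02 m/s and contact force between the fingers and medium_casting below 0.2 N), for 0.2 s.
3. the small casting is set down on the medium one and released, the sled still short of its stop by 20 mm or more (x of large_casting in the frame of sled_pad between -0.01 and 0.01 m and y of large_casting in the frame of sled_pad between -0.01 and 0.01 m and z of large_casting in the frame of sled_pad between -0.003 and 0.003 m and angle between the y axis of large_casting and the y axis of sled_pad, either way round below 0.1 rad and angle between each of large_casting, medium_casting, small_casting's own z axis and vertical below 0.05 rad and x of medium_casting in the frame of large_casting between -0.006 and 0.006 m and y of medium_casting in the frame of large_casting between -0.012 and 0.012 m and z of medium_casting in the frame of large_casting between 0.033 and 0.039 m and angle between the y axis of medium_casting and the y axis of large_casting, either way round below 0.1 rad and x of small_casting in the frame of medium_casting between -0.006 and 0.006 m and y of small_casting in the frame of medium_casting between -0.012 and 0.012 m and z of small_casting in the frame of medium_casting between 0.029 and 0.035 m and angle between the y axis of small_casting and the y axis of medium_casting, either way round below 0.1 rad and linear speed of small_casting below 0.02 m/s and contact force between the fingers and small_casting below 0.2 N and value of joint sled below 0.03 m), for 0.2 s.
4. the tapping block presses the loaded sled home against its stop (x of large_casting in the frame of sled_pad between -0.01 and 0.01 m and y of large_casting in the frame of sled_pad between -0.01 and 0.01 m and z of large_casting in the frame of sled_pad between -0.003 and 0.003 m and angle between the y axis of large_casting and the y axis of sled_pad, either way round below 0.1 rad and angle between each of large_casting, medium_casting, small_casting's own z axis and vertical below 0.05 rad and x of medium_casting in the frame of large_casting between -0.006 and 0.006 m and y of medium_casting in the frame of large_casting between -0.012 and 0.012 m and z of medium_casting in the frame of large_casting between 0.033 and 0.039 m and angle between the y axis of medium_casting and the y axis of large_casting, either way round below 0.1 rad and x of small_casting in the frame of medium_casting between -0.006 and 0.006 m and y of small_casting in the frame of medium_casting between -0.012 and 0.012 m and z of small_casting in the frame of medium_casting between 0.029 and 0.035 m and angle between the y axis of small_casting and the y axis of medium_casting, either way round below 0.1 rad and value of joint sled above 0.0475 m and contact force between tapping_block and sled above 0.5 N), for 0.02 s.
At the end, for the whole second after the job is handed in: Sled within 3 mm of its stop; large casting centred on the pad to 10 mm, medium on large and small on medium centred to 6 mm along and 12 mm across the sled, flat, long sides in line to 0.1 rad; tapping block upright on the bench, clear of the sled; all at rest (x of large_casting in the frame of sled_pad between -0.01 and 0.01 m and y of large_casting in the frame of sled_pad between -0.01 and 0.01 m and z of large_casting in the frame of sled_pad between -0.003 and 0.003 m and angle between the y axis of large_casting and the y axis of sled_pad, either way round below 0.1 rad and angle between each of large_casting, medium_casting, small_casting's own z axis and vertical below 0.05 rad and x of medium_casting in the frame of large_casting between -0.006 and 0.006 m and y of medium_casting in the frame of large_casting between -0.012 and 0.012 m and z of medium_casting in the frame of large_casting between 0.033 and 0.039 m and angle between the y axis of medium_casting and the y axis of large_casting, either way round below 0.1 rad and x of small_casting in the frame of medium_casting between -0.006 and 0.006 m and y of small_casting in the frame of medium_casting between -0.012 and 0.012 m and z of small_casting in the frame of medium_casting between 0.029 and 0.035 m and angle between the y axis of small_casting and the y axis of medium_casting, either way round below 0.1 rad and value of joint sled above 0.047 m and linear speed of each of large_casting, medium_casting, small_casting, tapping_block below 0.02 m/s and height (world z) of tapping_block below 0.005 m and angle between tapping_block's own z axis and vertical below 0.06 rad and contact force between tapping_block and sled below 0.1 N); the robot touches nothing.
It fails at once if a casting is dropped or falls (moving at over 0.45 m/s out of the fingers) ((contact force between the fingers and large_casting below 0.01 N and linear speed of large_casting above 0.45 m/s) or (contact force between the fingers and medium_casting below 0.01 N and linear speed of medium_casting above 0.45 m/s) or (contact force between the fingers and small_casting below 0.01 N and linear speed of small_casting above 0.45 m/s)).
It fails at once if the sled is driven roughly, faster than 0.15 m/s (velocity of joint sled above 0.15 m/s).
It fails at once if the hand itself pushes the sled along (contact force between the fingers and sled above 2 N and velocity of joint sled above 0.01 m/s).
It fails at once if the file, ring or tin is moved by more than 20 mm (distance of any of file, bearing_ring, paste_tin from where it was at the start of the episode above 0.02 m).
It also fails if it takes over 72 s, if anything falls off the work surface, if the arm or the gripper's body presses on something with over 40 N, if the wrist force passes 120 N, or if a joint passes its speed limit or range.

ROBOT

A 6-joint arm with a two-finger parallel gripper is mounted at the origin on the work surface. World frame = base frame: x ahead of the robot, y to its left, z up, the work surface at z = 0. Lengths are in m, angles in rad, forces in N, time in s.
With the tool pointing down it reaches from about 0.3 to 0.875 m from the base axis. Payload 6.4 kg.
Tool frame: the origin (TCP) lies midway between the tips of the shut fingers; the grasp point (between the pads) lies 19 mm behind it; z points along the fingers, y is the line along which they close (so a half turn about z gives the same grasp; the last joint's range is limited). The gripper opens to 85 mm and grips with 20 to 120 N. Pads are 22 mm wide; open, the fingers measure 114 mm over their backs; the gripper's body (76 mm by 85 mm) begins 54 mm behind the grasp point. The pads swing forward as they close: fully open they stand 13 mm farther back than shut.
Start: joints at [-1.405, 0.181, 1.607, -0, 1.354, -0.206], TCP at [0.209, -0.536, 0.231] pointing down, gripper open.
Joint ranges: [-2.99, 2.99], [-0.89, 2.07], [0.3, 2.58], [-1.14, 4.28], [0, 2.63], [-3.12, 3.12]. Speed limits (rad/s): [2.57, 2.57, 3.01, 3.14, 3.14, 3.14].

INTERFACE

Orientations are given as a unit quaternion [w, x, y, z].
In Python, from bench import status, camera, ctrl gives the robot as it stands. The module is installed in compiled form; this text tells all that it offers.
- The arm moves only by the shell command python3 -m handwheel 'ROWS'. ROWS is JSON, a list that holds one entry, the list of rows, each a list of 7 numbers: the opening, from -1 (shut) to 1 (fully open), then the shift along the tool's x, y, z in cm, then the turn, a rotation vector about the tool's x, y, z in degrees. A call has 1 to 10 rows; each row is the pose to reach, as a shift and turn from the pose commanded when the call began, along the tool's axes at that moment; what a row does not reach only later rows make up. A row lasts 1/8 s, in which the tool goes at most 62.5 mm and 10.7 degrees, less where a joint would pass 70% of its speed; a pose out of reach is approached as far as the arm can. A call with a gripper value outside its range is refused whole. The fingers move at their own pace and stop on an object; the grip force is fixed at half the most. Time passes only in rows, so rows that repeat a pose let the fingers close. It gives the time, the measured TCP pose, the force, the opening and the grip force at its end, in the units of the state.
- status.get_obs(): the state, without advancing time (a new reading comes with each control period).
- camera(name): name is "scene" or "side" or "wrist"; returns a dict with "frame" (384x512x3 uint8, blue, green, red), "depth" (384x512 float32, m along the optical axis (not along the pixel's ray), 0 where there is no reading), "fx", "fy", "cx", "cy" (pixels), "extrinsics" (4x4, takes a point from camera to world coordinates); the wrist camera has in their place "hand_eye" (4x4, takes a point from camera to tool coordinates, whose origin is the TCP and whose axes are the flange's). Camera axes: x right, y down, z forward; pixel columns grow to the right and rows downward; lengths in m; the calibration is good to about 2 mm. A picture is of the moment at which its call begins: read the wrist's pose just before it.
- ctrl.hand_in(): hands the job in; it is judged then, once.
The state is a dict: "time_s": time; "q": joint angles; "dq": joint speeds; "joint_efforts": joint torques, N m; "eef_pos": TCP position; "eef_rot": TCP orientation; "wrist_force": force on the tool from outside, world axes, zero at the start; "torque": the same for the moment, N m; "opening": opening from 0.0 (shut) to 1.0 (fully open); "grasp_force": force on a finger pad.
Only numpy, scipy, OpenCV 4.12 (cv2) and the standard library are available. Lean on these libraries where they do the work, as an engineer would, in place of code of your own. Each camera call takes 0.05 s, during which the arm holds its last target. There are 200 camera calls.

## Working session

There is one attempt and no reset: what is moved stays moved. The work goes in short steps, Python scripts to look and compute and a shell command to move; the robot and the scene stay as the last step left them, time stands still between calls to the robot, and variables do not carry over. Pictures are saved under pics/ and viewed, at most 10 in all, crops included, and the job is handed in when it is done.

```bash
mkdir -p pics
cat > h.py <<'E'
import numpy as np, cv2
from bench import status, camera, ctrl
from scipy.spatial.transform import Rotation as R
def snap(n):
    s=status.get_obs(); c=camera(n); 
    if n=='wrist':
        T=np.eye(4); q=s['eef_rot']; T[:3,:3]=R.from_quat([q[1],q[2],q[3],q[0]]).as_matrix(); T[:3,3]=s['eef_pos']
        c['extrinsics']=T@c['hand_eye']
    return c
def cloud(c):
    d=c['depth']; v,u=np.mgrid[:d.shape[0],:d.shape[1]]
    P=np.stack([(u-c['cx'])/c['fx']*d,(v-c['cy'])/c['fy']*d,d,np.ones_like(d)],-1)@c['extrinsics'].T
    P[d==0]=np.nan
    return P[...,:3]
def tool():
    s=status.get_obs(); q=s['eef_rot']; return np.array(s['eef_pos']),R.from_quat([q[1],q[2],q[3],q[0]])
def rows(target,yaw_y):
    """shift (cm, tool axes) & turn for TCP target, tool y axis at world angle yaw_y (mod pi), tool down"""
    p,r=tool(); y=np.array([np.cos(yaw_y),np.sin(yaw_y),0])
    best=None
    for sg in (1,-1):
        Y=sg*y; Z=np.array([0,0,-1.]); M=R.from_matrix(np.stack([np.cross(Y,Z),Y,Z],1))
        rv=(r.inv()*M).as_rotvec(degrees=True)
        if best is None or np.linalg.norm(rv)<np.linalg.norm(best): best=rv
    print('shift cm',np.round(r.inv().apply(np.array(target)-p)*100,2),'turn',np.round(best,1),'q6',status.get_obs()['q'][5])
E
python3 - <<'E'
from h import *
s=status.get_obs(); print(s)
for n in('scene','side'):
    c=snap(n); np.savez(n,**c); cv2.imwrite(f'pics/{n}0.png',cv2.resize(c['frame'],(800,600)));print(c['extrinsics'].round(3),c['fx'])
E
```

```text
{'time_s': 0.0, 'q': array([-1.40530438e+00,  1.81575184e-01,  1.60802378e+00, -2.56599773e-05,
        1.35383497e+00, -2.06299380e-01]), 'dq': array([-0.00108252,  0.00031365, -0.00157444,  0.00040812, -0.00050827,
       -0.00070774]), 'joint_efforts': array([-1.64378027e-03, -4.44873297e+01, -3.51339984e+01, -6.02784567e-04,
        9.01794643e-03,  5.93422644e-07]), 'eef_pos': array([ 0.20880096, -0.53513108,  0.23035736]), 'eef_rot': array([-9.20703617e-04,  9.82770173e-01,  1.84829486e-01,  6.25912082e-06]), 'wrist_force': array([0.47654037, 0.14277067, 0.65826901]), 'torque': array([-0.02486862,  0.03521395,  0.051985  ]), 'grasp_force': 0.0, 'opening': 0.9971201244278336}
[[ 0.749  0.423 -0.509  1.029]
 [ 0.662 -0.503  0.556 -0.668]
 [-0.02  -0.754 -0.657  0.808]
 [ 0.     0.     0.     1.   ]] 358.1389406906468
[[-0.992 -0.083  0.093  0.301]
 [-0.124  0.545 -0.829  1.336]
 [ 0.018 -0.834 -0.551  0.98 ]
 [ 0.     0.     0.     1.   ]] 435.35099574203866
```

View pics/scene0.png

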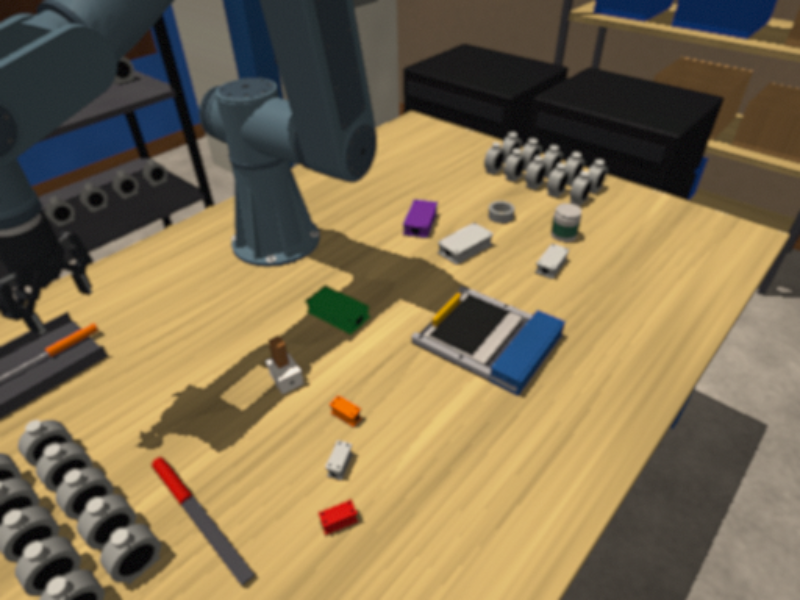

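View pics/side0.png

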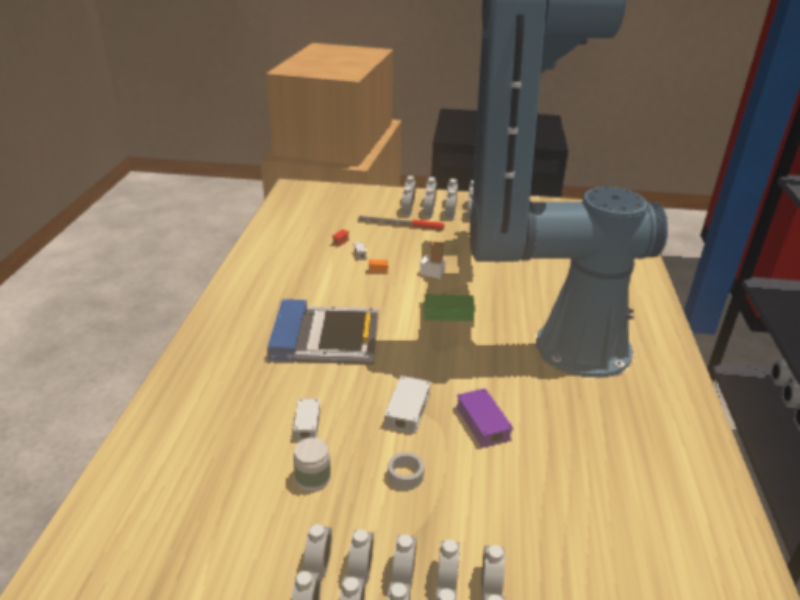

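The scene picture (800x600) shows these candidates:
- **Large:** grey at (465,243), not the purple (421,217) or green (338,309).
- **Medium:** grey at (552,260).
- **Small:** grey at (340,459), not the orange (346,410) or red (339,517).
- **Tapping block:** at (283,368).
- **Sled and station:** pad at (472,325), push plate at (447,309), hood at (530,350).
- **Bystanders:** ring (501,211), tin (566,221), file (200,520).

The side picture agrees, with large at (408,403), medium at (306,418) and small at (360,250). Next I'll measure them from the depth images.

Run:
```python
from h import *
S=dict(np.load('scene.npz')); D=dict(np.load('side.npz'))
PS,PD=cloud(S),cloud(D)
seeds=dict(large=(465,243,.036,.09),medium=(552,260,.032,.06),small=(340,459,.030,.045),tapgrip=(279,350,.095,.05),taphead=(288,380,.04,.05),hood=(530,345,.042,.14),ylw=(447,309,.043,.07),pad=(472,325,.025,.1),tin=(566,215,.075,.05),ring=(501,206,.03,.05),green=(338,309,.036,.08),purple=(421,217,.036,.08),orange=(346,410,.03,.04),red=(339,517,.03,.04))
for k,(u,v,h,rad) in seeds.items():
    p=PS[int(v*.64),int(u*.64)]
    out=[]
    for nm,P in(('S',PS),('D',PD)):
        m=(np.abs(P[...,2]-h)<.005)&(np.hypot(P[...,0]-p[0],P[...,1]-p[1])<rad)
        if m.sum()<5: continue
        q=P[m]; (c,sz,a)=cv2.minAreaRect((q[:,:2]*1000).astype(np.float32))
        out.append((nm,m.sum(),np.round(c,0),np.round(sz,0),round(a,1),q[:,2].mean().round(4)))
    print(k,p.round(3),*out)
c=cv2.resize(S['frame'][100:330,150:400],(800,600),interpolation=cv2.INTER_CUBIC); cv2.imwrite('pics/crop.png',c)
```

```text
large [0.405 0.252 0.039] ('S', np.int64(348), array([394., 275.]), array([130.,  67.]), 82.0, np.float64(0.0354)) ('D', np.int64(538), array([389., 277.]), array([130.,  67.]), 81.6, np.float64(0.036))
medium [0.596 0.331 0.033] ('S', np.int64(189), array([591., 345.]), array([44., 89.]), 7.6, np.float64(0.0314)) ('D', np.int64(251), array([587., 349.]), array([44., 81.]), 7.3, np.float64(0.0321))
small [ 0.605 -0.355  0.032] ('S', np.int64(206), array([ 599., -351.]), array([27., 57.]), 24.6, np.float64(0.0297)) ('D', np.int64(40), array([ 597., -346.]), array([26., 61.]), 23.4, np.float64(0.0291))
tapgrip [ 0.385 -0.29   0.083] ('S', np.int64(66), array([ 376., -284.]), array([23., 33.]), 75.2, np.float64(0.0941)) ('D', np.int64(25), array([ 374., -279.]), array([28., 28.]), 66.8, np.float64(0.094))
taphead [ 0.413 -0.301  0.032] ('S', np.int64(164), array([ 392., -289.]), array([45., 49.]), 72.1, np.float64(0.0397)) ('D', np.int64(40), array([ 400., -282.]), array([34., 52.]), 22.2, np.float64(0.0393))
hood [0.703 0.059 0.038] ('S', np.int64(990), array([704.,  58.]), array([ 63.
[... 1033 characters left out ...]
D', np.int64(302), array([325., -93.]), array([124.,  79.]), 5.3, np.float64(0.0359))
purple [0.249 0.277 0.038] ('S', np.int64(275), array([238., 290.]), array([ 66., 125.]), 26.9, np.float64(0.0352)) ('D', np.int64(531), array([234., 291.]), array([ 68., 120.]), 27.4, np.float64(0.0359))
orange [ 0.542 -0.279  0.031] ('S', np.int64(161), array([ 535., -273.]), array([54., 28.]), 4.7, np.float64(0.0294)) ('D', np.int64(48), array([ 533., -267.]), array([35., 51.]), 78.8, np.float64(0.0299))
red [ 0.672 -0.424  0.028] ('S', np.int64(259), array([ 669., -421.]), array([53., 28.]), 65.4, np.float64(0.0299)) ('D', np.int64(37), array([ 665., -417.]), array([54., 30.]), 64.0, np.float64(0.0297))
```

View pics/crop.png

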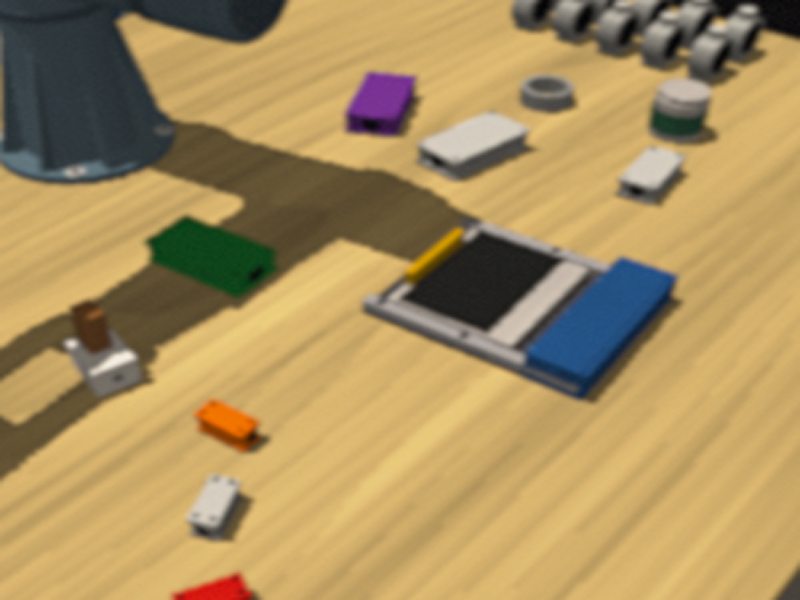

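The enlarged crop confirms the grey castings as large (473,145), medium (651,174) and small (214,505). The coloured look-alikes are clearly different, and the measured sizes match. Next I'll work out the move that puts the wrist camera over the large casting.

Run:
```python
from h import *
rows([.42,-.1,.24],np.deg2rad(-38)); rows([.392,.276,.24],np.deg2rad(-8))
c=snap('wrist'); print(c['hand_eye'].round(3),c['fx'])
```

```text
shift cm [ 35.48 -32.88  -0.89] turn [ -0.1  -0.  -30.7] q6 -0.20627959954905656
shift cm [ 46.54 -68.93  -0.83] turn [ -0.1  -0.1 -60.7] q6 -0.20627959954905656
[[-0.001 -0.956 -0.292  0.075]
 [ 1.    -0.    -0.001 -0.   ]
 [ 0.001 -0.292  0.956 -0.143]
 [ 0.     0.     0.     1.   ]] 302.9862711853176
```

```bash
python3 -m handwheel '[[[1,6,-5.5,0,0,0,-5],[1,12,-11,0,0,0,-10],[1,18,-16.5,0,0,0,-15],[1,24,-22,0,0,0,-20],[1,30,-27.5,0,0,0,-25],[1,35.5,-33,0,0,0,-31],[1,37,-38,0,0,0,-37],[1,38.5,-43,0,0,0,-43],[1,40,-48,0,0,0,-49],[1,42,-54,0,0,0,-55]]]'
```

```text
time_s: 1.4
eef_pos: [0.4033, 0.0502, 0.2314]
eef_rot: [0.0, 0.785, 0.619, 0.0]
wrist_force: [0.6, 0.3, 0.3]
opening: 1.0
grasp_force: 0.0
```

Run:
```python
from h import *
rows([.392,.276,.24],np.deg2rad(-8))
```

```text
shift cm [21.69 -6.37 -0.86] turn [ 0.  -0.  -5.5] q6 0.0655552931119869
```

```bash
python3 -m handwheel '[[[1,6,-1.8,0,0,0,-2],[1,12,-3.6,0,0,0,-4],[1,16,-5,0,0,0,-5.5],[1,16.7,-6.4,-0.9,0,0,-5.5],[1,16.7,-6.4,-0.9,0,0,-5.5],[1,16.7,-6.4,-0.9,0,0,-5.5]]]'
cat >> h.py <<'E'
def blob(P,h,xy,rad,tol=.004):
    m=(np.abs(P[...,2]-h)<tol)&(np.hypot(P[...,0]-xy[0],P[...,1]-xy[1])<rad)
    q=P[m]; c,sz,a=cv2.minAreaRect((q[:,:2]*1000).astype(np.float32))
    return m.sum(),np.round(c,1),np.round(sz,1),round(a,1),q[:,2].mean().round(4),np.round(q[:,:2].mean(0)*1000,1)
E
python3 - <<'E'
from h import *
c=snap('wrist'); P=cloud(c); print(tool()[0])
print(blob(P,.036,(.392,.276),.1))
cv2.imwrite('pics/w1.png',c['frame'])
rows([.392,.276,.24],np.deg2rad(-8))
E
```

```text
time_s: 2.15
eef_pos: [0.3812, 0.2246, 0.2404]
eef_rot: [0.0, 0.756, 0.654, 0.0]
wrist_force: [-0.1, -0.2, -1.3]
opening: 1.003
grasp_force: 0.0
[0.3812252  0.22451287 0.24025747]
(np.int64(6762), array([390.9, 276.4]), array([125.4,  66. ]), 81.4, np.float64(0.0363), array([391.3, 279.3]))
shift cm [5.25 0.32 0.02] turn [ 0.   0.  -0.3] q6 0.4080096965641134
```

View pics/w1.png

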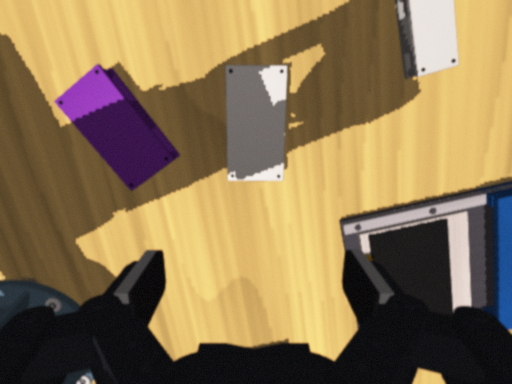

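The large casting shows at (256,123), the purple one at (118,125) and the medium at (430,35). The large measures 125x66 mm at (391,276.5), top at 36 mm, which matches. Grasping it.

Run:
```python
from h import *
rows([.391,.2765,.006],np.deg2rad(-8.6))
```

```text
shift cm [ 5.29  0.21 23.42] turn [0.  0.  0.3] q6 0.4080096965641134
```

```bash
python3 -m handwheel '[[[1,4,0.2,4,0,0,0.3],[1,5.3,0.2,9,0,0,0.3],[1,5.3,0.2,15,0,0,0.3],[1,5.3,0.2,20,0,0,0.3],[1,5.3,0.2,23.4,0,0,0.3],[1,5.3,0.2,23.4,0,0,0.3],[0.3,5.3,0.2,23.4,0,0,0.3],[0.3,5.3,0.2,23.4,0,0,0.3],[-1,5.3,0.2,23.4,0,0,0.3],[-1,5.3,0.2,23.4,0,0,0.3]]]'
python3 -m handwheel '[[[-1,0,0,0,0,0,0],[-1,0,0,0,0,0,0],[-1,0,0,-1.5,0,0,0],[-1,0,0,-4,0,0,0],[-1,0,0,-9,0,0,0],[-1,0,0,-14,0,0,0],[-1,0,0,-17,0,0,0],[-1,0,0,-17,0,0,0]]]'
python3 - <<'E'
from h import *
rows([.49,.0,.19],np.deg2rad(6)); rows([.54,.044,.19],np.deg2rad(6))
E
```

```text
time_s: 3.45
eef_pos: [0.3921, 0.2782, 0.0082]
eef_rot: [0.001, 0.758, 0.653, 0.002]
wrist_force: [0.7, -3.1, 7.7]
opening: 0.76
grasp_force: 68.7
time_s: 4.45
eef_pos: [0.3919, 0.2786, 0.1794]
eef_rot: [0.001, 0.757, 0.653, 0.003]
wrist_force: [-0.0, 0.0, -3.0]
opening: 0.761
grasp_force: 68.6
shift cm [-26.11  13.82  -1.07] turn [  0.3  -0.2 -14.5] q6 0.5183095717597166
shift cm [-21.02  18.11  -1.03] turn [  0.3  -0.2 -14.5] q6 0.5183095717597166
```

```bash
python3 -m handwheel '[[[-1,-5,3.5,-2,0,0,-2],[-1,-10,7,-3,0,0,-4],[-1,-15,10.5,-3,0,0,-7],[-1,-20,14,-3,0,0,-10],[-1,-25,17.5,-3,0,0,-14.5],[-1,-28.5,20,-3,0,0,-14.5],[-1,-28.5,20,-3,0,0,-14.5],[-1,-28.5,20,-3,0,0,-14.5]]]'
python3 - <<'E'
from h import *
c=snap('wrist'); P=cloud(c); print(tool()[0]); np.savez('w2',**c)
cv2.imwrite('pics/w2.png',c['frame'])
hsv=cv2.cvtColor(c['frame'],cv2.COLOR_BGR2HSV)
m=(hsv[...,0]>18)&(hsv[...,0]<34)&(hsv[...,1]>180)&(np.abs(P[...,2]-.043)<.004)&(P[...,0]<.56)
q=P[m]; print('ylw',m.sum(),cv2.minAreaRect((q[:,:2]*1000).astype(np.float32)),q[:,2].mean())
m=(hsv[...,2]<70)&(np.abs(P[...,2]-.025)<.004)&(np.hypot(P[...,0]-.573,P[...,1]-.046)<.1)
q=P[m]; print('pad',m.sum(),cv2.minAreaRect((q[:,:2]*1000).astype(np.float32)),q[:,2].mean())
m=(hsv[...,0]>95)&(hsv[...,0]<125)&(hsv[...,1]>120)&(np.abs(P[...,2]-.042)<.004)
q=P[m]; print('hood',m.sum(),cv2.minAreaRect((q[:,:2]*1000).astype(np.float32)) if len(q) else 0)
E
```

```text
time_s: 5.45
eef_pos: [0.5446, -0.033, 0.2043]
eef_rot: [-0.002, 0.669, 0.743, -0.001]
wrist_force: [0.1, 1.1, -4.1]
opening: 0.759
grasp_force: 68.9
[ 0.54479045 -0.03254782  0.20477912]
ylw 906 ((514.0670776367188, 50.99657440185547), (9.645835876464844, 78.33181762695312), 5.008139610290527) 0.043213854398127284
pad 11668 ((569.61474609375, 75.10247802734375), (99.7965316772461, 129.1827392578125), 5.206831932067871) 0.025230626931641003
hood 12871 ((701.7506103515625, 55.34514236450195), (63.3179817199707, 185.62704467773438), 5.339976787567139)
```

View pics/w2.png

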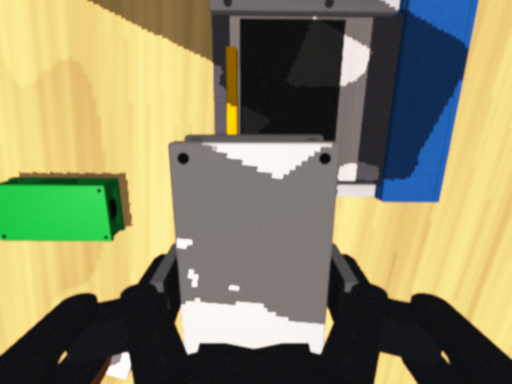

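The wrist view shows the pad at (290,75), the yellow plate at (231,90) and the held casting at (255,240), seated squarely in the fingers. My pad mask caught the rail top, so I'll refine it and also measure the held casting.

Run:
```python
from h import *
c=dict(np.load('w2.npz')); P=cloud(c); p,r=tool()
a=np.deg2rad(5.3); u=np.array([np.cos(a),np.sin(a)]); v=np.array([-u[1],u[0]])
o=np.array([.5718,.0454])
d=P[...,:2]-o; X=d@u; Y=d@v; Z=P[...,2]
f=c['frame'].max(-1)
for x in(-40,-20,0,20): # pad upper edge: last dark pixel at pad height
    m=(abs(X*1000-x)<1.5)&(Y>.04)&(Y<.1); o_=np.argsort(Y[m]); 
    yy=Y[m][o_]*1000; print(x,[(int(yy[i]),int(f[m][o_][i]),int(1000*Z[m][o_][i])) for i in range(0,len(yy),4)][-14:])
m=(abs(Y-.06)<.01)&(abs(Z-.025)<.003)&(f<70)&(abs(X)<.07); print('pad x',X[m].min(),X[m].max())
m=(abs(Z-.043)<.002)&(abs(X+.057)<.02)&(Y<.1)&(Y>0)&(c['frame'][...,0]<60); print('ylw',X[m].min(),X[m].max(),Y[m].max())
# held casting in tool coords
q=r.inv().apply((P-p).reshape(-1,3)); g=(abs(q[:,1])<.05)&(q[:,2]>-.06)&(q[:,2]<.03)&(q[:,0]>.0)
zz=q[g]; print('top z', np.median(zz[:,2])); t=zz[abs(zz[:,2]-np.median(zz[:,2]))<.003]
print('front x',np.percentile(t[:,0],99.5),'y',np.percentile(t[:,1],[.5,99.5]))
fr=t[t[:,0]>.02]; print(cv2.minAreaRect((fr[:,:2]*1000).astype(np.float32)))
```

```text
-40 [(78, 84, 21), (83, 101, 8), (84, 67, 13), (84, 66, 15), (84, 76, 8), (84, 73, 20), (85, 92, 21), (86, 115, 22), (87, 115, 23), (88, 114, 21), (90, 110, 22), (91, 111, 22), (92, 113, 21), (93, 111, 21)]
-20 [(79, 107, 22), (83, 66, 15), (84, 64, 17), (84, 65, 16), (84, 63, 12), (85, 80, 20), (85, 110, 23), (87, 114, 22), (87, 116, 22), (89, 113, 22), (90, 109, 22), (91, 108, 21), (92, 115, 22), (93, 111, 21)]
0 [(83, 93, 8), (84, 64, 14), (84, 63, 17), (84, 64, 17), (85, 101, 24), (85, 99, 23), (86, 111, 22), (88, 113, 22), (88, 114, 22), (89, 112, 21), (90, 114, 22), (91, 112, 22), (92, 113, 21), (93, 113, 22)]
20 [(84, 89, 8), (84, 64, 14), (84, 63, 14), (84, 73, 20), (85, 89, 22), (86, 103, 21), (87, 112, 23), (88, 112, 22), (89, 110, 22), (90, 113, 22), (91, 112, 24), (92, 108, 23), (93, 113, 22), (94, 113, 20)]
pad x -0.049279736368060705 0.0497512708630599
ylw -0.061899249737565505 -0.05202493963800721 0.05008930023461905
top z -0.027531775404492195
front x 0.060722257075552524 y [-0.0357739  0.0366507]
((40.4705810546875, 0.3909149169921875), (40.95219039916992, 66.42472839355469), 0.046164702624082565)
```

Run:
```python
from h import *
rows([.5746,.0477,.0335],np.deg2rad(5.3))
```

```text
shift cm [ 7.64  3.85 17.13] turn [-0.2 -0.1  0.7] q6 -0.382858427662252
```

```bash
python3 -m handwheel '[[[-1,4,2,0,-0.2,-0.1,0.7],[-1,7.6,3.85,0,-0.2,-0.1,0.7],[-1,7.6,3.85,5,-0.2,-0.1,0.7],[-1,7.6,3.85,9,-0.2,-0.1,0.7],[-1,7.6,3.85,12,-0.2,-0.1,0.7],[-1,7.6,3.85,14,-0.2,-0.1,0.7],[-1,7.6,3.85,15.5,-0.2,-0.1,0.7],[-1,7.6,3.85,16.4,-0.2,-0.1,0.7],[-1,7.6,3.85,16.4,-0.2,-0.1,0.7],[-1,7.6,3.85,16.4,-0.2,-0.1,0.7]]]'
python3 - <<'E'
from h import *
rows([.5746,.0477,.0335],np.deg2rad(5.3))
E
```

```text
time_s: 6.75
eef_pos: [0.5771, 0.046, 0.0432]
eef_rot: [0.002, 0.674, 0.739, 0.001]
wrist_force: [-0.2, -0.6, -3.9]
opening: 0.755
grasp_force: 68.7
shift cm [ 0.2  -0.24  0.97] turn [0.3 0.1 0. ] q6 -0.21690915813295214
```

```bash
python3 -m handwheel '[[[-1,0.2,-0.25,0.4,0.2,0.1,0],[-1,0.2,-0.25,0.7,0.2,0.1,0],[-1,0.2,-0.25,0.9,0.2,0.1,0],[-1,0.2,-0.25,0.9,0.2,0.1,0],[-1,0.2,-0.25,0.9,0.2,0.1,0]]]'
python3 - <<'E'
from h import *
rows([.5746,.0477,.0335],np.deg2rad(5.3))
E
```

```text
time_s: 7.38
eef_pos: [0.574, 0.0477, 0.0333]
eef_rot: [0.0, 0.674, 0.739, 0.0]
wrist_force: [0.3, 0.4, -4.3]
opening: 0.76
grasp_force: 68.8
shift cm [-0.01  0.06 -0.02] turn [ 0.  0. -0.] q6 -0.21559514421934273
```

```bash
python3 -m handwheel '[[[-1,0,0.05,0.05,0,0,0],[-1,0,0.05,0.1,0,0,0],[-1,0,0.05,0.1,0,0,0]]]'
python3 -m handwheel '[[[-1,0,0,0.05,0,0,0],[-1,0,0,0.1,0,0,0],[-1,0,0,0.1,0,0,0]]]'
```

```text
time_s: 7.75
eef_pos: [0.575, 0.0478, 0.0332]
eef_rot: [0.001, 0.674, 0.739, 0.0]
wrist_force: [-2.8, -0.1, 5.9]
opening: 0.763
grasp_force: 69.9
time_s: 8.12
eef_pos: [0.5757, 0.0478, 0.0332]
eef_rot: [0.001, 0.674, 0.739, 0.001]
wrist_force: [-2.8, 1.0, 11.5]
opening: 0.755
grasp_force: 70.7
```

```bash
python3 -m handwheel '[[[0.66,0,0,-0.1,0,0,0],[0.66,0,0,-0.1,0,0,0],[0.66,0,0,-0.1,0,0,0],[0.66,0,0,-0.1,0,0,0]]]'
python3 -m handwheel '[[[0.66,0,0,-0.5,0,0,0],[0.66,0,0,-1.5,0,0,0],[0.66,0,0,-3,0,0,0],[0.66,0,0,-7,0,0,0],[0.8,0,0,-12,0,0,0],[1,-4,0,-15,0,0,0],[1,-4,0,-15,0,0,0]]]'
python3 - <<'E'
from h import *
c=snap('wrist'); P=cloud(c); print(tool()[0]); np.savez('w3',**c)
print('large',blob(P,.061,(.575,.046),.1))
hsv=cv2.cvtColor(c['frame'],cv2.COLOR_BGR2HSV)
m=(hsv[...,0]>18)&(hsv[...,0]<34)&(hsv[...,1]>180)&(np.abs(P[...,2]-.043)<.004)&(P[...,0]<.56)
q=P[m]; print('ylw',cv2.minAreaRect((q[:,:2]*1000).astype(np.float32)))
rows([.588,.285,.2],np.deg2rad(7.5)); rows([.589,.347,.006],np.deg2rad(7.5))
E
```

```text
time_s: 8.62
eef_pos: [0.5742, 0.0478, 0.0321]
eef_rot: [-0.0, 0.674, 0.739, -0.0]
wrist_force: [-0.1, 0.1, -1.0]
opening: 0.831
grasp_force: 0.0
time_s: 9.5
eef_pos: [0.5806, 0.0056, 0.1871]
eef_rot: [0.004, 0.674, 0.738, 0.002]
wrist_force: [0.5, -0.1, -0.7]
opening: 1.001
grasp_force: 0.0
[0.57909247 0.0069446  0.18475701]
large (np.int64(10757), array([576. ,  45.9]), array([ 66.1, 126.3]), 5.3, np.float64(0.0612), array([575.5,  50.7]))
ylw ((517.214111328125, 41.51614761352539), (10.365771293640137, 98.22635650634766), 5.390273571014404)
shift cm [27.61  3.41 -1.54] turn [ 0.2  0.1 -2.3] q6 -0.28368289226127724
shift cm [33.79  3.99 17.86] turn [ 0.2  0.1 -2.3] q6 -0.28368289226127724
```

The large casting is set centred, +2 mm along and −1 mm across. Now the medium.

```bash
python3 -m handwheel '[[[1,6,1,-1,0,0,-2],[1,12,2,-1.5,0,0,-2.3],[1,18,3,-1.5,0,0,-2.3],[1,24,3.4,-1.5,0,0,-2.3],[1,27.6,3.4,-1.5,0,0,-2.3],[1,27.6,3.4,-1.5,0,0,-2.3],[1,27.6,3.4,-1.5,0,0,-2.3]]]'
python3 - <<'E'
from h import *
c=snap('wrist'); P=cloud(c); print(tool()[0])
b=blob(P,.032,(.589,.347),.07); print(b)
a=b[3]; a=a if b[2][0]<b[2][1] else a-90
rows([b[1][0]/1000,b[1][1]/1000,.006],np.deg2rad(a))
E
```

```text
time_s: 10.42
eef_pos: [0.5854, 0.2858, 0.1963]
eef_rot: [-0.0, 0.658, 0.753, -0.001]
wrist_force: [0.2, -0.6, -0.3]
opening: 1.004
grasp_force: 0.0
[0.58582121 0.28518794 0.19653575]
(np.int64(4221), array([588.1, 348.9]), array([44. , 89.8]), 7.7, np.float64(0.0322), array([587.7, 351. ]))
shift cm [ 6.29  1.09 19.05] turn [-0.1  0.  -0.1] q6 0.1391888554852365
```

```bash
python3 -m handwheel '[[[1,4,0.7,3,0,0,0],[1,6.3,0.9,7,0,0,0],[1,6.3,0.9,12,0,0,0],[1,6.3,0.9,16,0,0,0],[1,6.3,0.9,19,0,0,0],[1,6.3,0.9,19,0,0,0],[0.2,6.3,0.9,19,0,0,0],[0.2,6.3,0.9,19,0,0,0],[-1,6.3,0.9,19,0,0,0],[-1,6.3,0.9,19,0,0,0]]]'
python3 -m handwheel '[[[-1,0,0,0,0,0,0],[-1,0,0,0,0,0,0],[-1,0,0,-1.5,0,0,0],[-1,0,0,-5,0,0,0],[-1,-3,0,-10,0,0,0],[-1,-7,0,-15,0,0,0],[-1,-7,0,-15.5,0,0,0],[-1,-7,0,-15.5,0,0,0]]]'
cat >> h.py <<'E'
def held(c,L):
    """held casting in tool coords: centre x (from front edge), y, top z, angle"""
    P=cloud(c); p,r=tool(); q=r.inv().apply((P-p).reshape(-1,3))
    g=(abs(q[:,1])<.04)&(q[:,2]>-.06)&(q[:,2]<.03)&(q[:,0]>.012); zz=q[g]; z0=np.median(zz[:,2]); t=zz[abs(zz[:,2]-z0)<.003]
    b=cv2.minAreaRect((t[:,:2]*1000).astype(np.float32)); xm=np.percentile(t[:,0],99.7)
    print('held top z',z0*1000,'cx',xm*1000-L/2,'rect',b)
E
python3 - <<'E'
from h import *
c=snap('wrist'); held(c,90); print(tool()[0])
rows([.576,.0459,.1],np.deg2rad(5.3))
E
```

```text
time_s: 11.72
eef_pos: [0.5885, 0.35, 0.0097]
eef_rot: [0.001, 0.659, 0.752, 0.002]
wrist_force: [0.5, -1.6, 6.1]
opening: 0.504
grasp_force: 63.6
time_s: 12.72
eef_pos: [0.596, 0.2804, 0.1628]
eef_rot: [-0.0, 0.659, 0.752, 0.0]
wrist_force: [-0.6, -0.3, -3.5]
opening: 0.504
grasp_force: 62.9
held top z -24.002639379446382 cx -0.6241886660625013 rect ((28.334653854370117, 1.3259105682373047), (32.652828216552734, 44.28993606567383), 0.004152900539338589)
[0.59508117 0.28059892 0.16124386]
shift cm [-23.01  -4.99   6.13] turn [-0.1 -0.   2.3] q6 0.12721594368409161
```

```bash
python3 -m handwheel '[[[-1,-6,-1,-2,0,0,1],[-1,-12,-2.2,-4,0,0,2.3],[-1,-18,-3.6,-4,0,0,2.3],[-1,-24,-5,-4,0,0,2.3],[-1,-30.5,-5,-4,0,0,2.3],[-1,-30.5,-5,-4,0,0,2.3],[-1,-30.5,-5,-4,0,0,2.3],[-1,-30.5,-5,-4,0,0,2.3]]]'
python3 - <<'E'
from h import *
c=snap('wrist'); P=cloud(c); np.savez('w4',**c); held(c,90)
print('large',blob(P,.061,(.575,.046),.09,.003))
hsv=cv2.cvtColor(c['frame'],cv2.COLOR_BGR2HSV)
m=(hsv[...,0]>18)&(hsv[...,0]<34)&(hsv[...,1]>180)&(np.abs(P[...,2]-.043)<.004)&(P[...,0]<.56)
q=P[m]; print('ylw',cv2.minAreaRect((q[:,:2]*1000).astype(np.float32)))
rows([.576,.0459,.1],np.deg2rad(5.3))
E
```

```text
time_s: 13.78
eef_pos: [0.5864, -0.0268, 0.2012]
eef_rot: [-0.001, 0.673, 0.74, -0.0]
wrist_force: [-0.1, -0.2, -2.2]
opening: 0.502
grasp_force: 62.7
held top z -22.17891797476099 cx -0.23191276833161822 rect ((28.499143600463867, -1.2786026000976562), (50.27643585205078, 32.98337173461914), 89.99848937988281)
large (np.int64(10239), array([575.6,  49.8]), array([ 66.1, 117.8]), 5.2, np.float64(0.0612), array([575.3,  53.4]))
ylw ((517.2425537109375, 41.47854995727539), (10.322924613952637, 98.5344467163086), 5.250662803649902)
shift cm [ 7.32 -0.35 10.16] turn [-0.1 -0.   0.1] q6 -0.3429338222176217
```

```bash
python3 -m handwheel '[[[-1,4,-0.2,2,-0.1,0,0],[-1,7.3,-0.35,4,-0.1,0,0],[-1,7.3,-0.35,8,-0.1,0,0],[-1,7.3,-0.35,11,-0.1,0,0],[-1,7.3,-0.35,12.3,-0.1,0,0],[-1,7.3,-0.35,12.6,-0.1,0,0],[-1,7.3,-0.35,12.6,-0.1,0,0],[-1,7.3,-0.35,12.6,-0.1,0,0]]]'
python3 - <<'E'
from h import *
rows([.576,.0462,.07],np.deg2rad(5.3))
E
```

```text
time_s: 14.82
eef_pos: [0.5777, 0.0434, 0.0776]
eef_rot: [0.002, 0.674, 0.739, 0.001]
wrist_force: [0.3, 0.2, -1.8]
opening: 0.498
grasp_force: 62.6
shift cm [ 0.29 -0.15  0.76] turn [ 0.2  0.  -0. ] q6 -0.22266174326008978
```

```bash
python3 -m handwheel '[[[-1,0.3,-0.15,0.3,0.1,0,0],[-1,0.3,-0.15,0.5,0.1,0,0],[-1,0.3,-0.15,0.65,0.1,0,0],[-1,0.3,-0.15,0.65,0.1,0,0],[-1,0.3,-0.15,0.65,0.1,0,0]]]'
python3 - <<'E'
from h import *
rows([.576,.0462,.07],np.deg2rad(5.3))
E
```

```text
time_s: 15.45
eef_pos: [0.5756, 0.0466, 0.0707]
eef_rot: [0.0, 0.674, 0.739, 0.001]
wrist_force: [-1.2, 1.6, 5.7]
opening: 0.502
grasp_force: 63.5
shift cm [-0.04  0.04  0.07] turn [ 0.1 -0.   0. ] q6 -0.21765479447909203
```

```bash
python3 -m handwheel '[[[0.3,0,0,0,0,0,0],[0.3,0,0,0,0,0,0],[0.3,0,0,0,0,0,0],[0.3,0,0,0,0,0,0],[0.4,0,0,-1,0,0,0],[0.4,0,0,-3,0,0,0],[0.6,0,0,-7,0,0,0],[1,-4,0,-12,0,0,0],[1,-4,0,-13,0,0,0],[1,-4,0,-13,0,0,0]]]'
python3 - <<'E'
from h import *
c=snap('wrist'); P=cloud(c); 
print('large?',blob(P,.061,(.575,.046),.09,.003)); print('medium',blob(P,.093,(.575,.046),.07))
rows([.576,-.18,.25],np.deg2rad(15)); rows([.57,-.4,.22],np.deg2rad(24))
E
```

```text
time_s: 16.7
eef_pos: [0.5792, 0.0065, 0.201]
eef_rot: [0.001, 0.674, 0.739, 0.001]
wrist_force: [-0.2, 0.5, -0.3]
opening: 1.002
grasp_force: 0.0
large? (np.int64(3948), array([576.7,  46.1]), array([ 66.2, 125.1]), 5.2, np.float64(0.0612), array([576.9,  58.5]))
medium (np.int64(5769), array([575.8,  46.3]), array([44. , 89.1]), 5.2, np.float64(0.0932), array([575.5,  48.8]))
shift cm [-18.6   -1.95  -5.07] turn [-0.  -0.  -9.7] q6 -0.2857227004810281
shift cm [-40.45  -4.58  -2.08] turn [ -0.   -0.  -18.7] q6 -0.2857227004810281
```

Medium is centred on large to within 1 mm. Now to the small.

```bash
python3 -m handwheel '[[[1,-6,0,-1,0,0,-3],[1,-12,0,-2,0,0,-6],[1,-18,0,-2,0,0,-9],[1,-24,0,-2,0,0,-12],[1,-30,0.3,-2,0,0,-15],[1,-36,0.6,-2,0,0,-18.7],[1,-41.3,0.6,-2,0,0,-18.7],[1,-41.3,0.6,-2,0,0,-18.7],[1,-41.3,0.6,-2,0,0,-18.7]]]'
python3 - <<'E'
from h import *
c=snap('wrist'); P=cloud(c); print(tool()[0]); cv2.imwrite('pics/w5.png',c['frame'])
b=blob(P,.030,(.598,-.349),.045); print(b)
a=b[3]; a=a if b[2][0]<b[2][1] else a-90
rows([b[1][0]/1000,b[1][1]/1000,.006],np.deg2rad(a))
E
```

```text
time_s: 17.88
eef_pos: [0.6224, -0.4024, 0.2172]
eef_rot: [-0.002, 0.544, 0.839, 0.001]
wrist_force: [-0.8, 1.1, 0.2]
opening: 1.002
grasp_force: 0.0
[ 0.62271573 -0.4019219   0.21800794]
(np.int64(1279), array([ 597.7, -350.5]), array([25.6, 53.8]), 24.6, np.float64(0.0302), array([ 597.8, -350. ]))
shift cm [ 5.65 -0.17 21.22] turn [-0.  -0.2 -0.5] q6 -1.1533256938955678
```

View pics/w5.png

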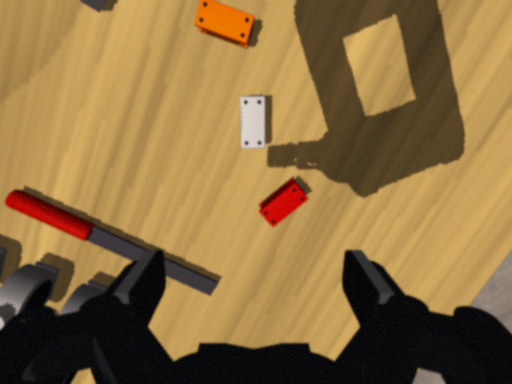

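The small grey casting is at (253,122); orange (225,22) and red (284,203) stand clear. Grasping it.

```bash
python3 -m handwheel '[[[1,4,-0.1,4,0,-0.2,-0.5],[1,5.65,-0.2,9,0,-0.2,-0.5],[1,5.65,-0.2,14,0,-0.2,-0.5],[1,5.65,-0.2,18,0,-0.2,-0.5],[1,5.65,-0.2,21.1,0,-0.2,-0.5],[1,5.65,-0.2,21.1,0,-0.2,-0.5],[0,5.65,-0.2,21.1,0,-0.2,-0.5],[-0.2,5.65,-0.2,21.1,0,-0.2,-0.5],[-1,5.65,-0.2,21.1,0,-0.2,-0.5],[-1,5.65,-0.2,21.1,0,-0.2,-0.5]]]'
python3 -m handwheel '[[[-1,0,0,0,0,0,0],[-1,0,0,0,0,0,0],[-1,0,0,0,0,0,0],[-1,0,0,-1.5,0,0,0],[-1,0,0,-5,0,0,0],[-1,0,0,-10,0,0,0],[-1,0,0,-16,0,0,0],[-1,0,0,-20,0,0,0],[-1,0,0,-20,0,0,0],[-1,0,0,-20,0,0,0]]]'
python3 - <<'E'
from h import *
c=snap('wrist'); held(c,54); print(tool()[0])
rows([.58,-.02,.21],np.deg2rad(5.3))
E
```

```text
time_s: 19.18
eef_pos: [0.5989, -0.354, 0.0104]
eef_rot: [0.003, 0.541, 0.841, -0.001]
wrist_force: [0.1, 0.9, 4.1]
opening: 0.292
grasp_force: 60.5
time_s: 20.42
eef_pos: [0.5971, -0.3521, 0.208]
eef_rot: [0.001, 0.541, 0.841, -0.001]
wrist_force: [0.2, -0.2, -1.0]
opening: 0.291
grasp_force: 59.8
held top z -21.060579467513467 cx 3.1132802973315066 rect ((21.165199279785156, 0.8230066299438477), (18.325458526611328, 25.92893409729004), 0.0102071613073349)
[ 0.59672201 -0.35187281  0.2068582 ]
shift cm [30.89 12.24 -0.35] turn [-0.1  0.  19.2] q6 -1.1303168830231654
```

```bash
python3 -m handwheel '[[[-1,5,2,0,0,0,3],[-1,10,4,0,0,0,6],[-1,15,6,0,0,0,9],[-1,20,8,0,0,0,12],[-1,25,10,0,0,0,16],[-1,31,12.2,0,0,0,19.2],[-1,31,12.2,0,0,0,19.2],[-1,31,12.2,0,0,0,19.2]]]'
python3 - <<'E'
from h import *
c=snap('wrist'); P=cloud(c); held(c,54)
print('medium',blob(P,.093,(.5758,.0463),.07,.003))
rows([.5761,.0435,.115],np.deg2rad(5.3))
E
```

```text
time_s: 21.48
eef_pos: [0.5794, -0.0197, 0.2062]
eef_rot: [0.001, 0.673, 0.74, -0.002]
wrist_force: [0.3, -0.6, -0.8]
opening: 0.288
grasp_force: 59.8
held top z -23.564016925986422 cx 3.2641352434091715 rect ((21.311573028564453, 0.22835731506347656), (18.61262321472168, 37.98758316040039), 0.015230881981551647)
medium (np.int64(6104), array([575.7,  46.5]), array([44.1, 89.5]), 5.3, np.float64(0.0932), array([575.5,  48.8]))
shift cm [6.45 0.24 9.13] turn [-0.   0.2  0. ] q6 -0.32993778869370044
```

```bash
python3 -m handwheel '[[[-1,4,0.1,0,0,0.1,0],[-1,6.45,0.25,2,0,0.1,0],[-1,6.45,0.25,5,0,0.1,0],[-1,6.45,0.25,7.5,0,0.1,0],[-1,6.45,0.25,9,0,0.1,0],[-1,6.45,0.25,9.5,0,0.1,0],[-1,6.45,0.25,9.5,0,0.1,0],[-1,6.45,0.25,9.5,0,0.1,0]]]'
python3 - <<'E'
from h import *
rows([.5760,.0433,.102],np.deg2rad(5.3))
E
```

```text
time_s: 22.52
eef_pos: [0.5776, 0.0439, 0.1136]
eef_rot: [0.002, 0.674, 0.739, 0.0]
wrist_force: [0.4, 0.2, -1.9]
opening: 0.289
grasp_force: 59.8
shift cm [-0.05 -0.17  1.16] turn [ 0.2  0.1 -0. ] q6 -0.2199024559299283
```

```bash
python3 -m handwheel '[[[-1,0,-0.15,0.4,0.2,0.1,0],[-1,0,-0.15,0.7,0.2,0.1,0],[-1,0,-0.15,0.9,0.2,0.1,0],[-1,0,-0.15,1,0.2,0.1,0],[-1,0,-0.15,1,0.2,0.1,0]]]'
python3 - <<'E'
from h import *
rows([.5760,.0433,.102],np.deg2rad(5.3))
E
```

```text
time_s: 23.15
eef_pos: [0.5758, 0.0442, 0.1034]
eef_rot: [-0.0, 0.674, 0.739, -0.0]
wrist_force: [-1.8, 0.7, 5.7]
opening: 0.291
grasp_force: 60.6
shift cm [-0.09  0.01  0.14] turn [-0.1 -0.   0. ] q6 -0.22137372186149704
```

Contact felt (+5.7 N). Release and check.

```bash
python3 -m handwheel '[[[-0.2,0,0,0,0,0,0],[-0.2,0,0,0,0,0,0],[-0.2,0,0,0,0,0,0],[-0.2,0,0,0,0,0,0],[0,0,0,-1,0,0,0],[0.2,0,0,-3,0,0,0],[0.6,0,0,-7,0,0,0],[1,-4,0,-10,0,0,0],[1,-4,0,-10,0,0,0],[1,-4,0,-10,0,0,0]]]'
python3 - <<'E'
from h import *
c=snap('wrist'); P=cloud(c); 
print('medium?',blob(P,.093,(.5758,.0463),.07,.003)); print('small',blob(P,.123,(.576,.046),.05)); 
hsv=cv2.cvtColor(c['frame'],cv2.COLOR_BGR2HSV)
m=(hsv[...,0]>18)&(hsv[...,0]<34)&(hsv[...,1]>180)&(np.abs(P[...,2]-.043)<.004)&(P[...,0]<.56)
q=P[m]; print('ylw',cv2.minAreaRect((q[:,:2]*1000).astype(np.float32)))
rows([.396,-.34,.25],np.deg2rad(-105)); rows([.396,-.34,.25],np.deg2rad(-15))
E
```

```text
time_s: 24.4
eef_pos: [0.5789, 0.0044, 0.2024]
eef_rot: [-0.001, 0.674, 0.739, -0.001]
wrist_force: [-0.1, -0.0, -0.1]
opening: 0.997
grasp_force: 0.0
medium? (np.int64(3124), array([576.4,  45.9]), array([44.1, 89.2]), 5.3, np.float64(0.0932), array([576.3,  51.2]))
small (np.int64(2599), array([575.8,  47.6]), array([26. , 53.6]), 5.1, np.float64(0.1232), array([575.7,  48.8]))
ylw ((518.5932006835938, 40.90398025512695), (10.39603328704834, 98.57115173339844), 5.194153785705566)
shift cm [-32.64 -21.38  -4.78] turn [ -0.2  -0.2 -69.7] q6 -0.2892172239809642
shift cm [-32.64 -21.38  -4.78] turn [-0.2 -0.  20.3] q6 -0.2892172239809642
```

The stack is aligned to 2 mm. Now the tapping block.

```bash
python3 -m handwheel '[[[1,-5,-4,-2,0,0,3],[1,-10,-8,-4,0,0,6],[1,-15,-12,-5.5,0,0,9],[1,-20,-16,-5.5,0,0,12],[1,-25,-20,-5.5,0,0,15],[1,-30,-24,-5.5,0,0,20.3],[1,-32.3,-25.2,-5.5,0,0,20.3],[1,-32.3,-25.2,-5.5,0,0,20.3],[1,-32.3,-25.2,-5.5,0,0,20.3]]]'
python3 - <<'E'
from h import *
c=snap('wrist'); P=cloud(c); print(tool()[0]); cv2.imwrite('pics/w6.png',c['frame'])
g=blob(P,.095,(.375,-.282),.04); b=blob(P,.04,(.385,-.285),.06); print(g,b)
rows([g[1][0]/1000,g[1][1]/1000,.062],np.deg2rad(g[3] if g[2][0]>g[2][1] else g[3]-90))
E
```

```text
time_s: 25.58
eef_pos: [0.3585, -0.3395, 0.257]
eef_rot: [-0.002, 0.793, 0.609, -0.001]
wrist_force: [-0.1, 0.1, 0.7]
opening: 1.003
grasp_force: 0.0
[ 0.35877097 -0.33922152  0.25718683]
(np.int64(734), array([ 373.8, -283.6]), array([23. , 28.9]), 75.0, np.float64(0.095), array([ 373.8, -283.5])) (np.int64(1317), array([ 383.6, -286.8]), array([44. , 59.7]), 75.0, np.float64(0.0401), array([ 389.5, -286.1]))
shift cm [ 5.74  0.09 19.52] turn [-0.2 -0.1  0.1] q6 -0.7366106182261303
```

View pics/w6.png

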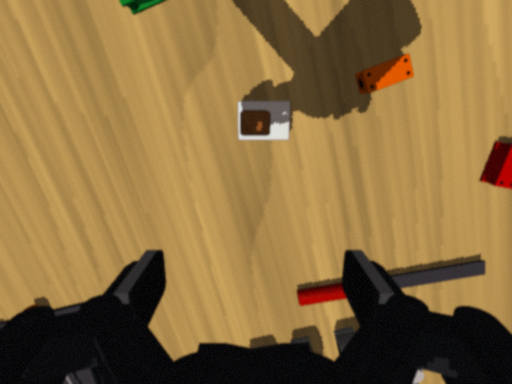

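The block is at (265,120) with its grip at (255,123) and the head pointing image-right, at world −15°. The sizes of 60x44 and 29x23 mm match. Grasping it across the 30 mm.

```bash
python3 -m handwheel '[[[1,4,0.1,2,-0.1,0,0],[1,5.75,0.1,6,-0.1,0,0],[1,5.75,0.1,11,-0.1,0,0],[1,5.75,0.1,16,-0.1,0,0],[1,5.75,0.1,20,-0.1,0,0],[1,5.75,0.1,20,-0.1,0,0],[0,5.75,0.1,20,-0.1,0,0],[-0.2,5.75,0.1,20,-0.1,0,0],[-1,5.75,0.1,20,-0.1,0,0],[-1,5.75,0.1,20,-0.1,0,0]]]'
python3 -m handwheel '[[[-1,0,0,0,0,0,0],[-1,0,0,0,0,0,0],[-1,0,0,0,0,0,0],[-1,0,0,-1,0,0,0],[-1,0,0,-3,0,0,0],[-1,0,0,-5,0,0,0],[-1,0,0,-5,0,0,0],[-1,0,0,-5,0,0,0]]]'
python3 - <<'E'
from h import *
c=snap('wrist'); P=cloud(c); p,r=tool()
q=r.inv().apply((P-p).reshape(-1,3)); k=(abs(q[:,1])<.06)&(q[:,0]>.009)&(q[:,0]<.04)&(q[:,2]>0)&(q[:,2]<.06)
z=np.median(q[k][:,2]); t=q[k]; t=t[abs(t[:,2]-z)<.003]; print('head top z',z,cv2.minAreaRect((t[:,:2]*1000).astype(np.float32)), p)
rows([.40,.03,.12],np.deg2rad(5.2))
E
```

```text
time_s: 26.88
eef_pos: [0.3744, -0.2862, 0.0594]
eef_rot: [0.001, 0.793, 0.609, -0.0]
wrist_force: [-0.6, 1.7, 6.9]
opening: 0.343
grasp_force: 64.0
time_s: 27.88
eef_pos: [0.3734, -0.285, 0.1075]
eef_rot: [-0.0, 0.793, 0.609, -0.0]
wrist_force: [-0.2, -0.1, -2.2]
opening: 0.341
grasp_force: 63.1
head top z 0.01916020533217207 ((16.77589988708496, 9.99502944946289), (60.119754791259766, 15.467129707336426), 89.9881591796875) [ 0.37322869 -0.28481651  0.10714193]
shift cm [31.1  -5.57 -1.27] turn [ -0.1  -0.  -20.2] q6 -0.6425815724419075
```

Run:
```python
from h import *
rows([.4534,.0327,.15],np.deg2rad(5.2))
```

```text
shift cm [32.75 -0.48 -4.27] turn [ -0.1  -0.  -20.2] q6 -0.6425815724419075
```

```bash
python3 -m handwheel '[[[-1,1,0,-4,0,0,0],[-1,6,0,-4.3,0,0,-4],[-1,12,-0.2,-4.3,0,0,-8],[-1,18,-0.3,-4.3,0,0,-12],[-1,24,-0.5,-4.3,0,0,-16],[-1,29,-0.5,-4.3,0,0,-20.2],[-1,32.75,-0.5,-4.3,0,0,-20.2],[-1,32.75,-0.5,-4.3,0,0,-20.2],[-1,32.75,-0.5,-4.3,0,0,-20.2]]]'
python3 - <<'E'
from h import *
rows([.4534,.0327,.071],np.deg2rad(5.2))
E
```

```text
time_s: 29.05
eef_pos: [0.453, 0.0321, 0.1499]
eef_rot: [-0.001, 0.674, 0.739, -0.001]
wrist_force: [-0.3, 0.2, -2.1]
opening: 0.345
grasp_force: 62.9
shift cm [0.06 0.06 7.89] turn [-0.1  0.   0. ] q6 -0.28182260788881036
```

```bash
python3 -m handwheel '[[[-1,0,0,3,0,0,0],[-1,0,0,6,0,0,0],[-1,0,0,7.9,0,0,0],[-1,0,0,7.9,0,0,0],[-1,0,0.5,7.9,0,0,0],[-1,0,1,7.9,0,0,0],[-1,0,1.3,7.9,0,0,0],[-1,0,1.5,7.9,0,0,0],[-1,0,1.5,7.9,0,0,0]]]'
python3 -m handwheel '[[[-1,0,0.2,0,0,0,0],[-1,0,0.4,0,0,0,0],[-1,0,0.6,0,0,0,0],[-1,0,0.8,0,0,0,0],[-1,0,1,0,0,0,0],[-1,0,1.2,0,0,0,0],[-1,0,1.4,0,0,0,0],[-1,0,1.6,0,0,0,0],[-1,0,1.8,0,0,0,0],[-1,0,2.0,0,0,0,0]]]'
```

```text
time_s: 30.18
eef_pos: [0.4687, 0.0337, 0.0718]
eef_rot: [-0.0, 0.674, 0.739, -0.0]
wrist_force: [-1.3, -0.0, -2.3]
opening: 0.344
grasp_force: 62.7
time_s: 31.42
eef_pos: [0.4884, 0.0355, 0.0715]
eef_rot: [-0.0, 0.674, 0.738, -0.001]
wrist_force: [-2.6, 0.1, -2.9]
opening: 0.345
grasp_force: 62.7
```

Pushing at drag force (2.6 N) and moving straight. Continuing.

```bash
python3 -m handwheel '[[[-1,0,0.2,0,0,0,0],[-1,0,0.4,0,0,0,0],[-1,0,0.6,0,0,0,0],[-1,0,0.8,0,0,0,0],[-1,0,1,0,0,0,0],[-1,0,1.2,0,0,0,0],[-1,0,1.4,0,0,0,0],[-1,0,1.6,0,0,0,0],[-1,0,1.8,0,0,0,0],[-1,0,2.0,0,0,0,0]]]'
python3 -m handwheel '[[[-1,0,0.1,0,0,0,0],[-1,0,0.2,0,0,0,0],[-1,0,0.3,0,0,0,0],[-1,0,0.3,0,0,0,0]]]'
```

```text
time_s: 32.67
eef_pos: [0.5085, 0.0373, 0.0717]
eef_rot: [-0.0, 0.674, 0.738, -0.0]
wrist_force: [-3.0, 0.6, -2.9]
opening: 0.34
grasp_force: 62.7
time_s: 33.17
eef_pos: [0.5117, 0.0375, 0.0718]
eef_rot: [0.0, 0.674, 0.738, -0.0]
wrist_force: [-1.9, 0.5, -2.9]
opening: 0.342
grasp_force: 62.7
```

```bash
python3 -m handwheel '[[[-1,0,0.1,0,0,0,0],[-1,0,0.2,0,0,0,0],[-1,0,0.3,0,0,0,0],[-1,0,0.3,0,0,0,0]]]'
python3 -m handwheel '[[[-1,0,0.1,0,0,0,0],[-1,0,0.2,0,0,0,0],[-1,0,0.2,0,0,0,0]]]'
```

```text
time_s: 33.67
eef_pos: [0.5145, 0.0377, 0.0718]
eef_rot: [0.0, 0.674, 0.738, -0.0]
wrist_force: [-2.9, 0.8, -1.4]
opening: 0.34
grasp_force: 63.1
time_s: 34.05
eef_pos: [0.5147, 0.0378, 0.0715]
eef_rot: [-0.001, 0.674, 0.739, -0.002]
wrist_force: [-9.7, -1.4, 4.6]
opening: 0.342
grasp_force: 63.8
```

```bash
python3 -m handwheel '[[[-1,0,0.1,0,0,0,0],[-1,0,0.2,0,0,0,0],[-1,0,0.2,0,0,0,0]]]'
python3 - <<'E'
from h import *
c=snap('scene'); cv2.imwrite('pics/s2.png',cv2.resize(c['frame'][150:290,220:400],(780,600),interpolation=cv2.INTER_CUBIC))
P=cloud(c); print('small',blob(P,.123,(.61,.049),.06)); c=snap('wrist');P=cloud(c); print('small w',blob(P,.123,(.618,.049),.06),blob(P,.061,(.618,.049),.09))
E
```

```text
time_s: 34.42
eef_pos: [0.5149, 0.0379, 0.0712]
eef_rot: [-0.003, 0.674, 0.739, -0.003]
wrist_force: [-16.4, -2.0, 9.3]
opening: 0.344
grasp_force: 64.3
small (np.int64(125), array([592.6,  48.3]), array([77.1, 56.1]), 5.1, np.float64(0.1226), array([614.4,  47.7]))
small w (np.int64(2139), array([583.7,  42.6]), array([50.2, 52.1]), 16.1, np.float64(0.1222), array([600.1,  44.6])) (np.int64(7929), array([603.9,  62.7]), array([121.9,  98.5]), 48.4, np.float64(0.061), array([600.2,  83.8]))
```

View pics/s2.png

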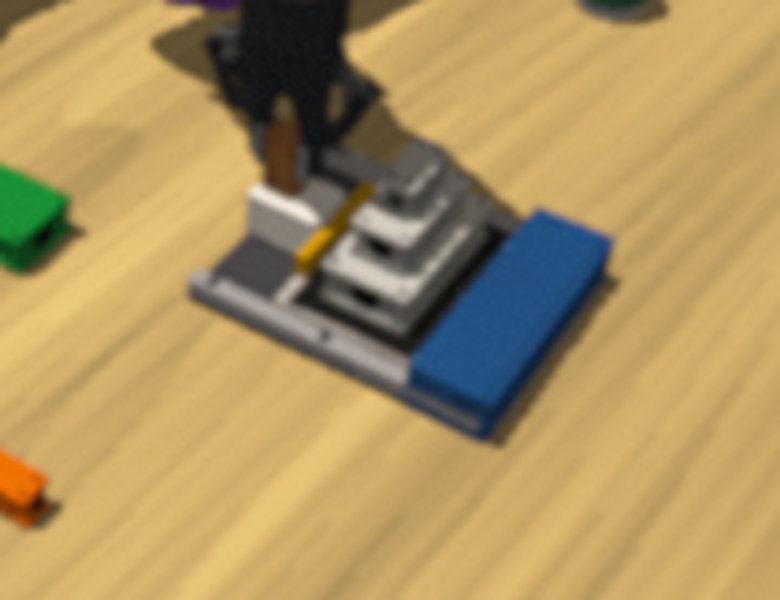

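The picture shows the sled home: the pad's end is at the hood (455,310), the stack is upright (395,235), and the block's white head is on the yellow plate (330,230). 16 N with no travel confirms the stop. Retreat, then set the block down around (0.40, 0.14).

```bash
python3 -m handwheel '[[[-1,0,-0.5,0,0,0,0],[-1,0,-1.5,0,0,0,0],[-1,0,-4,0,0,0,0],[-1,0,-6,-2,0,0,0],[-1,0,-9,-5,0,0,0],[-1,0,-12,-6,0,0,0],[-1,3,-12,-6,0,0,0],[-1,3,-12,-6,0,0,0],[-1,3,-12,-6,0,0,0]]]'
python3 - <<'E'
from h import *
rows([.39,.14,.061],np.deg2rad(5.2))
E
```

```text
time_s: 35.65
eef_pos: [0.3965, 0.057, 0.132]
eef_rot: [0.001, 0.674, 0.739, -0.0]
wrist_force: [-0.2, -0.1, -2.0]
opening: 0.343
grasp_force: 62.9
shift cm [8.34 0.1  7.09] turn [0.  0.1 0. ] q6 -0.2462633845601713
```

```bash
python3 -m handwheel '[[[-1,4,0,0,0,0,0],[-1,8.3,0,0,0,0,0],[-1,8.3,0,3,0,0,0],[-1,8.3,0,5,0,0,0],[-1,8.3,0,6.3,0,0,0],[-1,8.3,0,6.8,0,0,0],[-1,8.3,0,6.9,0,0,0],[-1,8.3,0,6.9,0,0,0]]]'
python3 -m handwheel '[[[-1,0,0,0.1,0,0,0],[-1,0,0,0.2,0,0,0],[-1,0,0,0.2,0,0,0]]]'
```

```text
time_s: 36.65
eef_pos: [0.3892, 0.1397, 0.0633]
eef_rot: [0.0, 0.674, 0.738, 0.0]
wrist_force: [0.3, -0.1, -1.7]
opening: 0.342
grasp_force: 62.7
time_s: 37.02
eef_pos: [0.3886, 0.1398, 0.0608]
eef_rot: [-0.0, 0.674, 0.738, -0.0]
wrist_force: [0.4, 0.2, -1.7]
opening: 0.342
grasp_force: 62.7
```

```bash
python3 -m handwheel '[[[-1,0,0,0.1,0,0,0],[-1,0,0,0.15,0,0,0],[-1,0,0,0.2,0,0,0],[-1,0,0,0.2,0,0,0]]]'
```

```text
time_s: 37.52
eef_pos: [0.3886, 0.1399, 0.0594]
eef_rot: [-0.0, 0.674, 0.739, -0.001]
wrist_force: [-4.2, -1.0, 8.7]
opening: 0.344
grasp_force: 64.3
```

Contact with the bench. Release, lift clear, check.

```bash
python3 -m handwheel '[[[0,0,0,0,0,0,0],[0,0,0,0,0,0,0],[0.2,0,0,0,0,0,0],[0.2,0,0,0,0,0,0],[0.2,0,0,-1,0,0,0],[0.4,0,0,-4,0,0,0],[0.6,0,0,-9,0,0,0],[0.6,0,0,-14,0,0,0],[0.6,-6,0,-17,0,0,0],[0.6,-6,0,-17,0,0,0]]]'
python3 - <<'E'
from h import *
print(tool()[0]); c=snap('wrist'); P=cloud(c); print('grip',blob(P,.095,(.389,.14),.05),'head',blob(P,.04,(.395,.14),.06))
hsv=cv2.cvtColor(c['frame'],cv2.COLOR_BGR2HSV)
m=(hsv[...,0]>18)&(hsv[...,0]<34)&(hsv[...,1]>180)&(np.abs(P[...,2]-.043)<.004)
q=P[m]; print('ylw',m.sum(),cv2.minAreaRect((q[:,:2]*1000).astype(np.float32)) if len(q) else 0)
for n in('side','scene'):
    c=snap(n); P=cloud(c)
    for h,r in((.061,.075),(.093,.055),(.123,.035)): print(n,blob(P,h,(.614,.0495),r,.003))
    cv2.imwrite(f'pics/end_{n}.png',cv2.resize(c['frame'],(800,600)))
E
```

```text
time_s: 38.78
eef_pos: [0.3961, 0.0778, 0.2321]
eef_rot: [0.003, 0.676, 0.737, 0.001]
wrist_force: [-0.7, -0.0, 0.3]
opening: 0.801
grasp_force: 0.0
[0.39610186 0.07781841 0.23209118]
grip (np.int64(918), array([387.9, 141.7]), array([29.9, 23.6]), 5.0, np.float64(0.0949), array([388., 142.])) head (np.int64(1474), array([397.8, 142.8]), array([60.2, 43.5]), 5.0, np.float64(0.0401), array([403.9, 145.4]))
ylw 778 ((558.07373046875, 44.287567138671875), (10.65815258026123, 100.71659088134766), 5.55184268951416)
side (np.int64(137), array([615. ,  56.5]), array([ 66. , 123.8]), 5.4, np.float64(0.0608), array([609.3,  79.6]))
side (np.int64(91), array([614.4,  55.7]), array([44.1, 88.9]), 4.5, np.float64(0.0933), array([610.8,  69.7]))
side (np.int64(62), array([613.9,  55.3]), array([25.4, 56.6]), 5.4, np.float64(0.123), array([613.9,  57. ]))
scene (np.int64(231), array([619.8,  48.3]), array([ 65.9, 129.1]), 4.7, np.float64(0.0607), array([633.1,  29.2]))
scene (np.int64(151), array([619.7,  47.8]), array([43.4, 92.4]), 2.6, np.float64(0.0929), array([625.5,  34.3]))
scene (np.int64(106), array([618.1,  50.5]), array([27.5, 55.1]), 3.2, np.float64(0.1227), array([618.1,  49.3]))
```

View pics/end_scene.png

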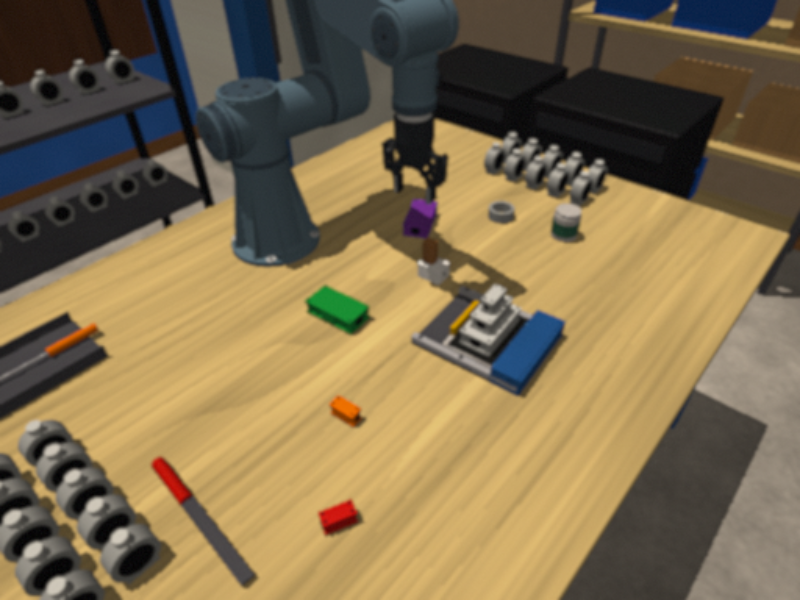

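The final picture shows the stack upright on the sled at (490,320), against the hood (530,350). The block stands on the bench at (432,265), clear of the sled. The file, ring and tin are where they were. Handing in.

```bash
python3 -m handwheel '[[[0.6,0,0,0,0,0,0],[0.6,0,0,0,0,0,0]]]'; python3 -c "
from bench import ctrl; print(ctrl.hand_in())"
```

```text
time_s: 39.17
eef_pos: [0.3935, 0.0809, 0.2279]
eef_rot: [-0.001, 0.674, 0.739, -0.001]
wrist_force: [-0.9, -0.8, -0.4]
opening: 0.802
grasp_force: 0.0
the job is handed in; nothing more can be done
None
```

The three castings are stacked and centred to about 2 mm, the sled is against its stop, and the tapping block stands upright on the bench clear of it; I handed in at about 39 s, and no verdict came back.

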